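Seat the keyed rotary head and block its transport cradle

TASK

Pack the welder's rotary head for transport: without lifting it out of its cradle, turn it until the key under it meets the keyway and it drops fully home. Then stand the foam brick that fills the empty pocket beside it upright in that pocket, down on the floor, and let go. Leave the other brick, the eyecup, the dish and the emergency stop alone.

Things in the scene. Friction and masses are not known exactly. Their poses are not given: they have to be found in the camera images.
- cradle: Fixed black open tray, outside 122 (x) x 78 (y) x 56 mm high, walls and floor 6 mm thick; inside a grey seat block, 64 x 64 mm, flat top 66 mm above the table. Origin on the table, under the axis of the vertical bore in the block's middle; the tray reaches x -84 to +38, y -39 to +39 mm about it. The keyway is on the +x side (yellow stripe on that wall), the empty pocket on the -x side.
- bore (a point): Centre of the bore's mouth, at the seat block's top; axes as the cradle's. The bore is 31.5 mm wide; a keyway 10.8 mm wide and 14 mm deep runs from it to the block's +x edge.
- pocket (a point): Centre of the pocket's floor, 6 mm above the table, at cradle x = -55 mm; axes as the cradle's. The pocket is 46 mm (x) by 66 mm (y) inside; its outer walls rise 50 mm above this floor, the seat block closes its +x side.
- head: Loose rotary head, about 0.6 kg: white 62 x 62 x 32 mm housing, 5 mm aluminium plate on top, steel spindle (30 mm thick, 52 mm long) below, standing in the bore. Origin on the spindle axis at the housing's underside. A lever sticks out along +x. At the start its key rides on the seat block: origin about 79 mm above the table, leaning up to 3 degrees; lever 70 to 290 degrees from the keyway.
- lever_grip (a point): Middle of the lever's red end (14 wide, 12 high), 95 mm from the spindle axis, 16 mm above the head's origin; the lever is level, 12 x 10 mm, out to 112 mm. Under 3 N sideways here turns the head, either way round.
- key (a point): Middle of the key's underside: under the lever, 8 mm wide, 13 mm high, out to 29 mm from the axis. When the lever points along the cradle's +x (over the yellow stripe) the key falls into the keyway by the head's weight: the head drops 13 mm onto the seat block (origin 66 mm above the table) and then cannot turn more than about 4 degrees either way.
- brick_thick: Loose blue foam brick, rigid, 42 (x) x 60 (y) x 90 mm (z), 60 g, standing upright on the table. Origin: centre of its underside. It fills the pocket with about 2 mm to spare each side in x and 3 mm in y; in the pocket it stands beside the housing and 34 mm above the tray walls.
- brick_thin: Loose blue foam brick like the other but only 26 mm thick in x (26 x 60 x 90 mm), too thin for the pocket: leave it. Origin: centre of its underside. It stands upright; the two bricks may have changed places.
- eyecup: Loose black rubber ring, 48 mm across, 22 mm high, lying on the table: leave it. Origin: centre of its underside.
- dish: Loose steel dish, 100 mm across, 22 mm high: leave it. Origin: centre of its underside.
- estop (a joint): Travel of the red emergency stop button, m: 0 is up, 0.006 is fully pressed; do not press it.
- estop_top (a point): Top of the red emergency stop (40 mm across) on its fixed yellow housing.

How it is judged:
On the way, in this order (a step that is already met when the one before it is completed fails the run):
1. the head has been turned and has dropped fully home in the keyway (z of head in the frame of cradle below 0.069 m and angle between head's own z axis and vertical below 0.06 rad and angle between the x axis of head and the x axis of cradle, either way round below 0.12 rad), for 0.2 s.
2. the thick brick stands in the pocket on its floor (horizontal distance between brick_thick and pocket below 0.009 m and z of brick_thick in the frame of pocket below 0.004 m and angle between brick_thick's own z axis and vertical below 0.08 rad), for 0.2 s.
At the end, for the whole second after the job is handed in: The head rests home: its origin less than 69 mm above the table (66 is home), lever within 0.12 rad of the keyway direction, tilted less than 0.06 rad. The thick brick stands in the pocket: within 9 mm of its centre, less than 4 mm above its floor, tilted less than 0.08 rad. Both are at rest (all of step 1 and all of step 2 and linear speed of each of brick_thick, head below 0.02 m/s); the robot touches nothing.
It fails at once if the head is lifted more than 20 mm above its starting height or tipped over 0.3 rad (z of head in the frame of cradle above 0.099 m or angle between head's own z axis and vertical above 0.3 rad).
It fails at once if the thin brick, eyecup or dish is moved more than 30 mm (distance of any of brick_thin, eyecup, dish from where it was at the start of the episode above 0.03 m).
It fails at once if the emergency stop is pressed (value of joint estop above 0.003 m).
It also fails if it takes over 67 s, if anything falls off the work surface, if the arm or the gripper's body presses on something with over 40 N, if the wrist force passes 120 N, or if a joint passes its speed limit or range.

ROBOT

A 6-joint arm with a two-finger parallel gripper is mounted at the origin on the work surface. World frame = base frame: x ahead of the robot, y to its left, z up, the work surface at z = 0. Lengths are in m, angles in rad, forces in N, time in s.
With the tool pointing down it reaches from about 0.275 to 0.75 m from the base axis. Payload 10.2 kg.
Tool frame: the origin (TCP) lies at the very end of the fingers, on their centre line; the grasp point (between the pads) lies 19 mm behind it; z points along the fingers, y is the line along which they close (so a half turn about z gives the same grasp; the last joint's range is limited). The gripper opens to 88 mm and grips with 3 to 60 N. Pads are 18 mm wide; open, the fingers measure 123 mm over their backs; the gripper's body (75 mm by 187 mm) begins 45 mm behind the grasp point.
Start: joints at [0.917, 0.313, 1.498, -0, 1.331, -0.223], TCP at [0.219, 0.477, 0.239] pointing down, gripper open.
Joint ranges: [-2.94, 2.94], [-0.97, 2.17], [0.19, 2.56], [-1.23, 4.37], [0.02, 3.11], [-2.88, 2.88]. Speed limits (rad/s): [2.39, 2.39, 3.01, 3.14, 3.14, 3.14].

INTERFACE

Orientations are given as a rotation vector (axis times angle).
In Python, from plant import ctrl, imaging, job, recognise gives the robot as it stands. Calls block until the motion is done:
- ctrl.move_pose(position, orientation): joint-space move of the TCP to a pose.
- ctrl.move_linear(position, frame=None, feed=0.15, guard=None): straight line of the TCP; frame=None keeps the orientation; feed is the mean speed in m/s. With guard (N) it stops when the force on the tool has changed by that much, and returns True; else False.
- ctrl.goto_joints(angles): joint-space move.
- ctrl.move_gripper(opening, newtons=None): finger opening in m; newtons is the grip in N (None keeps the last); returns when the fingers have stopped.
- ctrl.wait(seconds).
- ctrl.solve_ik(position, orientation): joint angles nearest the present ones, or None.
- ctrl.read_state(): the state.
- imaging.read_camera(name): name is "scene" or "top" or "wrist"; returns a dict with "pixels" (480x640x3 uint8, red, green, blue), "range_z" (480x640 float32, m along the optical axis (not along the pixel's ray), 0 where there is no reading), "camera_matrix" (3x3 intrinsics, pixels), "eye" and "orientation" of the camera in the world; the wrist camera has in their place "mount" (4x4, takes a point from camera to tool coordinates, whose origin is the TCP and whose axes are the flange's). Camera axes: x right, y down, z forward; pixel columns grow to the right and rows downward; lengths in m; the calibration is good to about 2 mm. The wrist camera is an equidistant fisheye: a pixel r from the principal point sees the ray r / f radians off the axis. A picture is of the moment at which its call begins: read the wrist's pose just before it.
A pose or a line that the arm cannot do raises ctrl.IKError and nothing moves.
- job.sign_off(): hands the job in; it is judged then, once.
Trained networks look in a picture, given as the dict that the camera call returned (one of the last four; its "shot" number tells which), for a name from the list of things; names that differ only in an ending like _2 or _b are one class to them, and where a whole thing is asked for, a point or a joint stands for the part that bears it (a point fixed in the world has none). Each returns a list of dicts, best first, with "confidence" (0 to 1); they miss things now and then, are a little off and sometimes report something else, mostly with a low value. They report only what shows in the picture. A call takes as long as a camera call.
- recognise(thing, picture): "bbox" ([left, top, width, height] in pixels, round what is visible of it).
The state is a dict: "time_s": time; "qpos": joint angles; "dq": joint speeds; "tau": joint torques, N m; "ee_pos": TCP position; "tool_rot": TCP orientation; "wrist_force": force on the tool from outside, world axes, zero at the start; "ft_torque": the same for the moment, N m; "grip_width": finger opening in m; "gripper_force": force on a finger pad.
Only numpy, scipy, OpenCV 4.12 (cv2) and the standard library are available. Lean on these libraries where they do the work, as an engineer would, in place of code of your own. Each camera call takes 0.05 s, during which the arm holds its last target. There are 200 camera calls.

## Working session

There is one attempt and no reset: what is moved stays moved. The work goes in short steps, each a Python script; the robot and the scene stay as the last script left them, time stands still between calls to the robot, and variables do not carry over. Pictures are saved under pics/ and viewed, at most 10 in all, crops included, and the job is handed in when it is done.

```bash
ls; mkdir -p pics
cat > h.py <<'E'
import numpy as np, cv2
from scipy.spatial.transform import Rotation as R
from plant import ctrl, imaging, job, recognise
def Rm(o):
    o=np.array(o,float)
    return o if o.shape==(3,3) else (R.from_rotvec(o).as_matrix() if o.size==3 else R.from_quat(o).as_matrix())
def cloud(p):
    K=np.array(p["camera_matrix"]);z=p["range_z"];v,u=np.mgrid[:480,:640]
    c=np.stack([(u-K[0,2])/K[0,0]*z,(v-K[1,2])/K[1,1]*z,z],-1)
    w=c@Rm(p["orientation"]).T+np.array(p["eye"]); w[z==0]=np.nan
    return w
def save(p,n): cv2.imwrite("pics/"+n,p["pixels"][...,::-1])
def down(yaw): # tool z down, tool y axis direction at yaw (world angle of closing line)
    y=np.array([np.cos(yaw),np.sin(yaw),0]);z=np.array([0,0,-1.]);x=np.cross(y,z)
    return R.from_matrix(np.stack([x,y,z],1)).as_rotvec()
E
python3 - <<'E'
from h import *
np.set_printoptions(precision=4,suppress=True)
s=ctrl.read_state();print(s)
for n in ("top","scene"):
    p=imaging.read_camera(n);save(p,n+"0.png");w=cloud(p);np.save(n+"0.npy",w);np.save(n+"px.npy",p["pixels"])
    print(n,p["eye"],p["orientation"],p["camera_matrix"])
    for t in ["cradle","head","lever_grip","brick_thick","brick_thin","eyecup","dish","estop"]:
        for d in recognise(t,p)[:2]:
            l,tp,a,b=[int(x) for x in d["bbox"]]
            q=w[tp:tp+b,l:l+a].reshape(-1,3); 
            print(t,round(d["confidence"],2),d["bbox"],np.nanmedian(q,0),np.nanmax(q[:,2]) if len(q) else "")
E
```

```text
pics
plant.py
{'time_s': 0.0, 'qpos': array([ 0.9166,  0.3134,  1.4984, -0.    ,  1.331 , -0.2234]), 'dq': array([ 0.0007,  0.0029, -0.001 ,  0.0013, -0.0001,  0.0014]), 'tau': array([  0.0004, -40.2206, -25.227 ,   0.0695,   0.0352,  -0.0001]), 'ee_pos': array([0.2191, 0.4768, 0.2382]), 'tool_rot': array([-0.6714, -3.0685,  0.0018]), 'wrist_force': array([0.5388, 0.299 , 0.9359]), 'ft_torque': array([ 0.0293,  0.0119, -0.0689]), 'gripper_force': 0.0, 'grip_width': 0.08795986597628544}
top [0.3905 0.0455 1.087 ] [-2.1374  2.1257 -0.2106] [[541.0694   0.     310.4524]
 [  0.     541.0694 237.9792]
 [  0.       0.       1.    ]]
cradle 0.83 [284.1, 232.4, 57.8, 63.8] [0.5355 0.0284 0.009 ] 0.1199343284823754
head 0.75 [293.6, 220.5, 81.9, 42.9] [ 0.5762 -0.011   0.0553] 0.1199343284823754
lever_grip 0.86 [294.9, 221.1, 80.8, 41.8] [ 0.5754 -0.0118  0.057 ] 0.1199343284823754
brick_thick 0.72 [463.0, 209.3, 49.4, 34.6] [ 0.6062 -0.3101  0.0566] 0.09604668428832452
brick_thin 0.65 [461.9, 293.5, 49.4, 25.9] [ 0.4538 -0.2994  0.0337] 0.0954870391471273
brick_thin 0.37 [159.2, 305.9, 20.3,
[... 577 characters left out ...]
99] 0.11654491475814177
head 0.68 [316.6, 187.1, 44.7, 57.2] [ 0.5566 -0.0008  0.0872] 0.1173093200704054
lever_grip 0.71 [314.3, 187.5, 45.5, 54.4] [ 0.5538 -0.0103  0.0898] 0.1173093200704054
brick_thick 0.97 [203.2, 146.4, 37.1, 50.1] [ 0.6216 -0.3128  0.0332] 0.09209379760976322
brick_thin 0.7 [269.9, 129.5, 28.7, 38.6] [ 0.4637 -0.2957  0.048 ] 0.09283057367946224
eyecup 0.78 [312.4, 363.6, 31.0, 33.3] [0.7687 0.2169 0.0034] 0.024892371731305207
dish 0.7 [417.6, 346.8, 60.5, 51.1] [0.6087 0.3338 0.0076] 0.024248865122713625
estop 0.87 [485.8, 297.8, 22.5, 16.1] [0.4395 0.3045 0.0193] 0.024760917579807584
estop 0.22 [201.7, 147.3, 38.1, 49.0] [ 0.6235 -0.3146  0.0327] 0.09209379760976322
```

Run:
```python
import cv2
for n,(l,t,w,h) in {"top":(260,180,260,150),"scene":(190,110,230,180)}.items():
    cv2.imwrite(f"pics/{n}c.png",cv2.resize(cv2.imread(f"pics/{n}0.png")[t:t+h,l:l+w],None,fx=3,fy=3,interpolation=2))
```

```text
(no output)
```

View pics/topc.png

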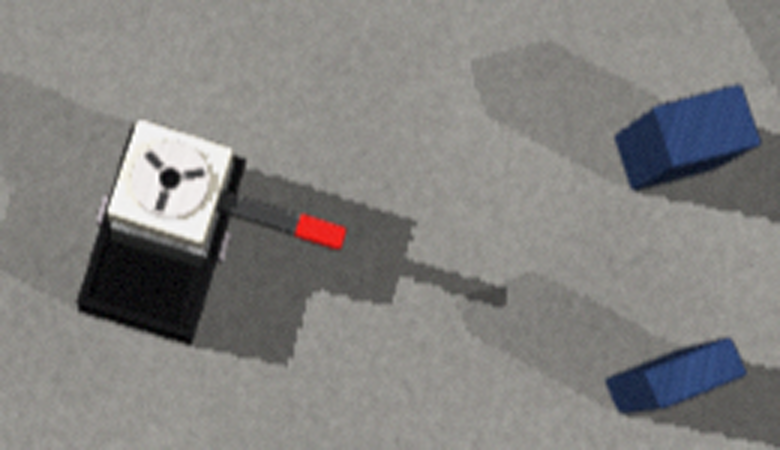

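View pics/scenec.png

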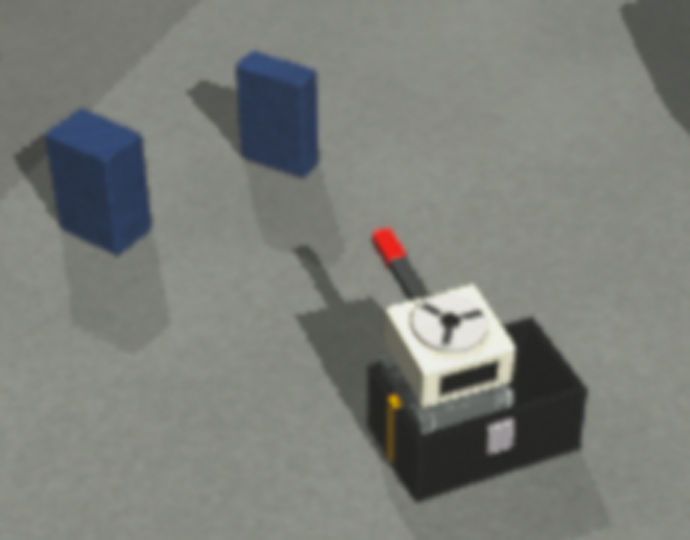

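The top view shows the pocket on the near side (full-image about (308,277)). The lever points right, with its red end at about (367,257). The thick brick is at about (488,226) and the thin one at about (486,306). Next I fit geometry.

```bash
cat > m.py <<'E'
from h import *
np.set_printoptions(precision=4,suppress=True)
def rect(P):
    (c,s,a)=cv2.minAreaRect((P*1000).astype(np.float32)); return np.array(c)/1000,s,a
def trim(P,k=1):
    return P
for n in ("top","scene"):
    w=np.load(n+"0.npy");px=np.load(n+"px.npy").astype(int)
    r,g,b=px[...,0],px[...,1],px[...,2];z=w[...,2]
    near=np.hypot(w[...,0]-.56,w[...,1]-.02)<.16
    red=(r>150)&(g<80)&near
    rp=w[red];print(n,"red",np.nanmedian(rp,0),len(rp), "top", np.nanmedian(rp[rp[:,2]>np.nanmedian(rp[:,2])-.004],0))
    top=near&(z>.108)&~red
    P=w[top];print("headtop",np.median(P,0),rect(P[:,:2]))
    A=np.c_[P[:,:2],np.ones(len(P))];print(" plane",np.linalg.lstsq(A,P[:,2],rcond=None)[0][:2])
    rim=near&(z>.046)&(z<.063)&(r<60)
    P=w[rim];print("rim",rect(P[:,:2]),len(P),np.median(P[:,2]))
    for nm,c in (("thick",(.606,-.31)),("thin",(.454,-.299))):
        m=(np.hypot(w[...,0]-c[0],w[...,1]-c[1])<.08)&(z>.083)
        P=w[m];print(nm,rect(P[:,:2]),P.mean(0),len(P),np.median(P[:,2]))
E
python3 m.py
```

```text
top red [ 0.5379 -0.0702  0.1044] 121 top [ 0.5383 -0.0702  0.1046]
headtop [0.5675 0.0188 0.113 ] (array([0.569 , 0.0214]), (61.6153450012207, 62.22308349609375), 71.71847534179688)
 plane [ 0.0039 -0.0097]
rim (array([0.5452, 0.0255]), (77.74110412597656, 120.12223815917969), 73.77738952636719) 400 0.05532815558407023
thick (array([ 0.6107, -0.3176]), (42.346214294433594, 61.70058059692383), 14.813617706298828) [ 0.6099 -0.3172  0.0898] 695 0.08986517031713837
thin (array([ 0.4552, -0.3017]), (26.171092987060547, 60.337120056152344), 21.676572799682617) [ 0.455  -0.3011  0.0897] 467 0.08972898959163755
scene red [ 0.5421 -0.0689  0.1027] 63 top [ 0.5421 -0.0689  0.1027]
headtop [0.5735 0.0212 0.1125] (array([0.5711, 0.0222]), (64.45296478271484, 60.96856689453125), 74.0849838256836)
 plane [-0.0129 -0.0056]
rim (array([0.5491, 0.0271]), (80.44339752197266, 122.55912780761719), 73.09351348876953) 532 0.053145734258558563
thick (array([ 0.6133, -0.3175]), (43.864967346191406, 62.99933624267578), 16.945951461791992) [ 0.614  -0.3147  0.0877] 345 0.08789521892265628
thin (array([ 0.4562, -0.3015]), (30.738252639770508, 60.61771011352539), 21.7539005279541) [ 0.4591 -0.2995  0.0876] 193 0.08784728219957694
```

```bash
cat > g.py <<'E'
C=(0.5695,0.0205); YAW=-16.3
E
python3 - <<'E'
from h import *; from g import *
np.set_printoptions(precision=3,suppress=True)
def at(th,off=0): # lever pose, degrees
    t=np.radians(th);return np.array([C[0]+.095*np.cos(t),C[1]+.095*np.sin(t)])
for k in (90,-90):
    for th in (-108,-60,-16,-10):
        print(k,th,ctrl.solve_ik([*at(th),.07],down(np.radians(th+k))))
for k in (0,180):
    print("brick",ctrl.solve_ik([.612,-.317,.056],down(np.radians(106+k))),ctrl.solve_ik([.517,.036,.062],down(np.radians(73.7+k))))
E
```

```text
90 -108 [-0.344  0.545  1.632 -0.     0.964 -0.03 ]
90 -60 [-0.288  0.685  1.38   0.     1.076 -0.812]
90 -16 [-0.186  0.767  1.229 -0.     1.146 -1.477]
90 -10 [-0.17   0.771  1.221  0.     1.15  -1.567]
-90 -108 None
-90 -60 [-0.288  0.685  1.38   0.     1.076  2.33 ]
-90 -16 [-0.186  0.767  1.229 -0.     1.146  1.665]
-90 -10 [-0.17   0.771  1.221 -0.     1.15   1.575]
brick [-0.647  0.843  1.124 -0.     1.175 -2.498] [-0.157  0.511  1.719 -0.     0.912 -1.443]
brick [-0.647  0.843  1.124 -0.     1.175  0.644] [-0.157  0.511  1.719  0.     0.912  1.698]
```

Run:
```python
from h import *; from g import *
np.set_printoptions(precision=3,suppress=True)
def at(th): 
    t=np.radians(th);return np.array([C[0]+.095*np.cos(t),C[1]+.095*np.sin(t)])
def P(th,z): return [*at(th),z],down(np.radians(th+90))
ctrl.move_gripper(.036,5)
ctrl.move_pose(*P(-108,.16))
print(ctrl.move_linear(P(-108,.07)[0],None,.12,8))
ctrl.move_gripper(.022)
s=ctrl.read_state();print(s["time_s"],s["ee_pos"],s["grip_width"],s["wrist_force"])
f0=s["wrist_force"]
th=-108
while th<-10:
    th+=8 if th<-30 else 2
    g=ctrl.move_linear(*P(th,.07),feed=.1 if th<-26 else .05,guard=7)
    s=ctrl.read_state();print(th,g,s["wrist_force"]-f0,round(s["time_s"],2))
    if g: break
p=imaging.read_camera("scene");save(p,"scene1.png");w=cloud(p)
z=w[...,2];m=(np.hypot(w[...,0]-C[0],w[...,1]-C[1])<.04)&(z>.09)&(z<.125);print("head top z",np.nanmedian(z[m]),m.sum())
cv2.imwrite("pics/s1c.png",cv2.resize(p["pixels"][130:310,230:430,::-1],None,fx=3,fy=3))
```

```text
False
5.375 [ 0.54 -0.07  0.07] 0.02197195682340953 [-0.268  0.28   0.702]
-100 False [ 0.568 -0.215 -1.453] 5.67
-92 False [ 0.988 -0.167 -1.2  ] 5.96
-84 False [-0.602  0.266 -1.266] 6.25
-76 False [-0.079  0.132 -0.611] 6.54
-68 False [-0.363 -0.295 -0.687] 6.83
-60 False [ 0.646 -0.228  0.128] 7.12
-52 False [ 0.567 -0.053 -0.362] 7.42
-44 False [ 0.448  0.068 -0.946] 7.71
-36 False [-0.629  0.716 -0.796] 8.0
-28 False [ 0.363 -0.138 -0.369] 8.29
-26 False [ 0.279 -0.809 -0.414] 8.54
-24 False [ 0.296 -0.48  -0.506] 8.79
-22 False [ 0.456 -0.684 -1.319] 9.04
-20 False [ 0.749 -0.697 -0.55 ] 9.29
-18 False [-1.005 -0.926 -0.59 ] 9.54
-16 False [ 0.68  -0.979 -0.993] 9.79
-14 False [-0.109  0.133  0.145] 10.04
-12 False [-0.013  0.767 -0.757] 10.29
-10 False [-1.327 -5.429 -0.36 ] 10.54
head top z 0.09970344608270809 611
```

View pics/s1c.png

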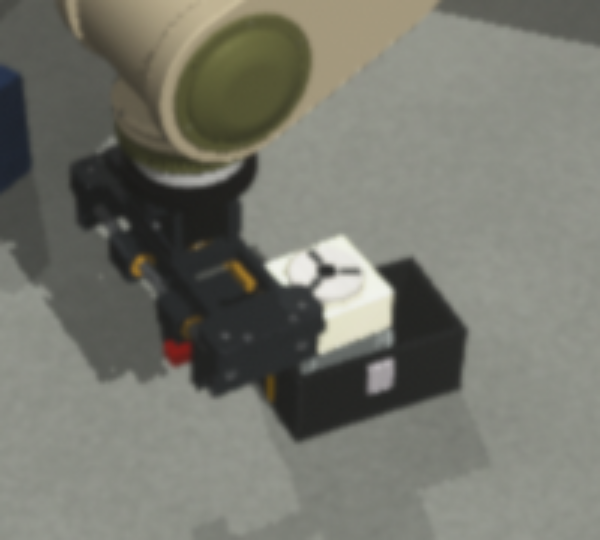

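The head top has dropped from 112.5 to 99.7 mm, and at the last step the key met its side wall, so the head is home. Next I release it, grasp the thick brick and re-measure the cradle with the arm out of the way.

Run:
```python
from h import *; from g import *
np.set_printoptions(precision=4,suppress=True)
t=np.radians(-14.5)
ctrl.move_linear([C[0]+.095*np.cos(t),C[1]+.095*np.sin(t),.07],down(t+np.pi/2),.05)
ctrl.move_gripper(.034)
ctrl.move_linear([C[0]+.1*np.cos(t),C[1]+.1*np.sin(t),.2],None,.2)
ctrl.move_gripper(.084)
ctrl.move_pose([.612,-.3175,.2],down(np.radians(286)))
for n in ("top","scene"):
    p=imaging.read_camera(n);w=cloud(p);px=p["pixels"].astype(int);np.save(n+"1.npy",w);save(p,n+"2.png")
    z=w[...,2];r=px[...,0];near=np.hypot(w[...,0]-.56,w[...,1]-.02)<.16
    red=near&(r>150)&(px[...,1]<80);print(n,"red",np.nanmedian(w[red],0))
    P=w[near&(z>.092)&~red&(np.hypot(w[...,0]-C[0],w[...,1]-C[1])<.055)];print("head",cv2.minAreaRect((P[:,:2]*1000).astype(np.float32)),np.median(P,0),np.linalg.lstsq(np.c_[P[:,:2],np.ones(len(P))],P[:,2],rcond=None)[0][:2])
    P=w[near&(z>.046)&(z<.062)&(r<60)];print("rim",cv2.minAreaRect((P[:,:2]*1000).astype(np.float32)),np.median(P[:,2]))
s=ctrl.read_state();print(s["time_s"],s["qpos"])
p=imaging.read_camera("wrist");save(p,"wrist2.png")
print(p["mount"],p["camera_matrix"],s["ee_pos"],s["tool_rot"])
np.savez("wrist2.npz",z=p["range_z"],K=p["camera_matrix"],M=p["mount"],ee=s["ee_pos"],rot=s["tool_rot"],px=p["pixels"])
```

```text
top red [ 0.6616 -0.0027  0.0876]
head ((568.37060546875, 18.251708984375), (62.12154006958008, 62.668399810791016), 78.6002197265625) [0.5673 0.0184 0.0999] [ 0.0087 -0.0009]
rim ((544.9505004882812, 25.676712036132812), (77.77198791503906, 119.58226013183594), 73.41069030761719) 0.05545577389435019
scene red [0.6649 0.0011 0.0855]
head ((570.10986328125, 18.076072692871094), (65.01252746582031, 63.46414566040039), 78.4405517578125) [0.5747 0.0237 0.0981] [-0.0238 -0.0242]
rim ((549.6456298828125, 27.892353057861328), (79.09175872802734, 122.2098159790039), 74.06332397460938) 0.053009583256847626
14.8917 [-0.6473  0.7188  0.9653  0.      1.4574  0.6431]
[[-0.0008 -0.9541 -0.2994  0.0773]
 [ 1.     -0.0007 -0.0002 -0.    ]
 [-0.     -0.2994  0.9541 -0.1463]
 [ 0.      0.      0.      1.    ]] [[371.6483   0.     322.6209]
 [  0.     371.6483 236.1284]
 [  0.       0.       1.    ]] [ 0.6122 -0.317   0.2   ] [3.1108 0.439  0.0001]
```

View pics/wrist2.png

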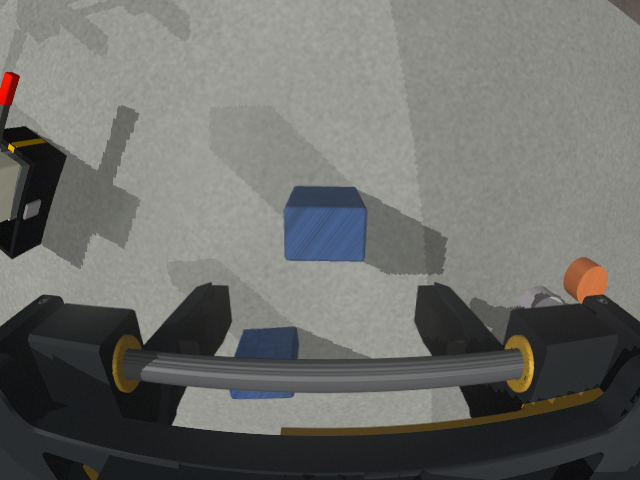

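The wrist view shows the thick brick at about (325,222), centred between the fingers. The lever is still about 4.6° past the keyway, close to the space the brick needs, so I'll recentre it and measure the cradle and brick with the wrist camera.

```bash
cat >> h.py <<'E'
def wcloud(z,K,M,ee,rot):
    v,u=np.mgrid[:480,:640];x=(u-K[0,2])/K[0,0];y=(v-K[1,2])/K[1,1];r=np.hypot(x,y)+1e-9
    k=np.tan(np.minimum(r,1.4))/r*z
    c=np.stack([x*k,y*k,z],-1)@M[:3,:3].T+M[:3,3]
    w=c@Rm(rot).T+ee; w[(z==0)|(r>1.3)]=np.nan
    return w
def rect(P): return cv2.minAreaRect((P[:,:2]*1000).astype(np.float32))
def wshot():
    s=ctrl.read_state();p=imaging.read_camera("wrist")
    return wcloud(p["range_z"],np.array(p["camera_matrix"]),np.array(p["mount"]),s["ee_pos"],s["tool_rot"]),p
E
python3 - <<'E'
from h import *; from g import *
np.set_printoptions(precision=4,suppress=True)
f=np.load("wrist2.npz");w=wcloud(f["z"],f["K"],f["M"],f["ee"],f["rot"]);z=w[...,2]
P=w[(np.hypot(w[...,0]-.612,w[...,1]+.3175)<.05)&(z>.08)&(z<.1)];print("brick",rect(P),np.median(P,0),len(P))
t=np.radians(-16.3)
q=lambda r,z:[C[0]+r*np.cos(t),C[1]+r*np.sin(t),z]
ctrl.move_gripper(.044,4)
ctrl.move_pose(q(.095,.17),down(t+np.pi/2))
print(ctrl.move_linear(q(.095,.066),None,.15,8))
ctrl.move_gripper(.0,3)
print(ctrl.read_state()["grip_width"],ctrl.read_state()["wrist_force"])
ctrl.move_gripper(.044)
ctrl.move_linear(q(.095,.2),None,.2)
ctrl.move_pose(q(-.1,.26),down(t+np.pi/2))
w,p=wshot();save(p,"wrist3.png");np.save("w3.npy",w);np.save("w3px.npy",p["pixels"])
z=w[...,2];px=p["pixels"].astype(int);r=px[...,0];near=np.hypot(w[...,0]-.56,w[...,1]-.02)<.16
P=w[near&(z>.046)&(z<.062)&(px.max(-1)<70)];print("rim",rect(P),np.median(P[:,2]),len(P))
P=w[near&(z>.088)&(z<.11)&(px.min(-1)>90)];print("head",rect(P),np.median(P[:,2]),len(P))
print(ctrl.read_state()["time_s"])
E
```

```text
brick ((610.9447631835938, -318.8638916015625), (42.56241226196289, 59.810279846191406), 14.834968566894531) [ 0.6128 -0.3181  0.0901] 4639
False
0.014479743244234174 [1.191  0.3301 1.5655]
rim ((545.2402954101562, 25.116622924804688), (77.30038452148438, 120.54319763183594), 73.39884948730469) 0.056212496577387916 1533
head ((606.7421264648438, 7.369754791259766), (61.73274230957031, 144.0570526123047), 75.1670913696289) 0.09924680190587745 3740
21.2
```

View pics/wrist3.png

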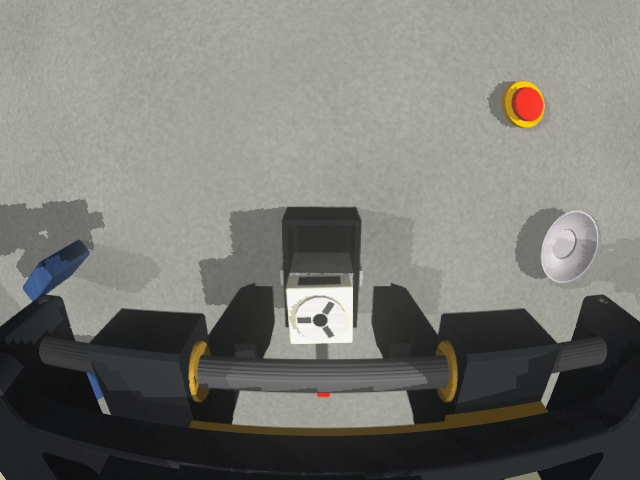

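The lever now lies in line with the tray, and the pocket at about (320,240) is clear. The wrist and top cameras agree within about 1 mm on both the tray and the brick. Pick and place the brick.

Run:
```python
from h import *
np.set_printoptions(precision=4,suppress=True)
b=[.6109,-.3185];o=down(np.radians(284.8))
ctrl.move_gripper(.084,15)
ctrl.move_pose([*b,.17],o)
print(ctrl.move_linear([*b,.056],None,.15,8))
ctrl.move_gripper(.05,15)
s=ctrl.read_state();print("grip",s["grip_width"],s["gripper_force"])
ctrl.move_linear([*b,.25],None,.2)
t=np.radians(-16.6);pk=np.array([.5452-.032*np.cos(t),.0251-.032*np.sin(t)])
ctrl.move_pose([*pk,.2],down(t+np.pi/2+np.pi))
# brick bottom = TCP z-.056
ctrl.move_linear([*pk,.135],None,.1)
print("at",ctrl.read_state()["ee_pos"],pk,ctrl.read_state()["grip_width"])
g=ctrl.move_linear([*pk,.063],None,.04,5)
s=ctrl.read_state();print(g,s["ee_pos"],s["wrist_force"],s["time_s"])
p=imaging.read_camera("scene");cv2.imwrite("pics/s4c.png",cv2.resize(p["pixels"][130:310,230:430,::-1],None,fx=3,fy=3))
```

```text
False
grip 0.05991560556324338 15.00011149677448
at [0.5149 0.0341 0.1355] [0.5145 0.0342] 0.05978170909515788
False [0.5146 0.0342 0.0632] [ 0.606   0.9182 -0.0798] 30.3917
```

View pics/s4c.png

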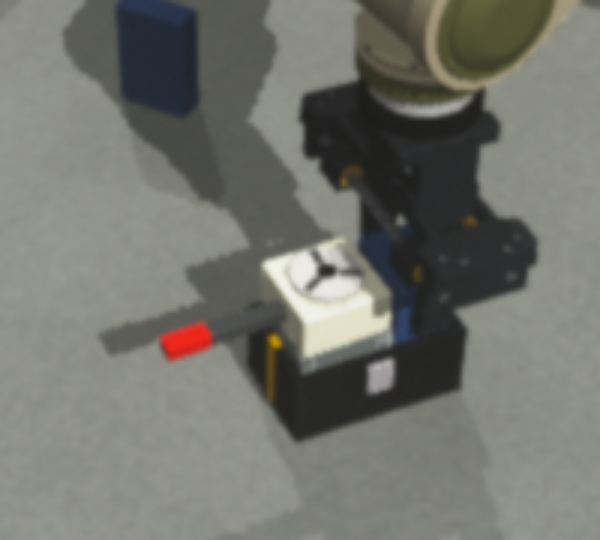

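The brick went in freely and is about 1 mm off the floor beside the housing. Set it down, release and check.

Run:
```python
from h import *
np.set_printoptions(precision=4,suppress=True)
e=ctrl.read_state()["ee_pos"]
print(ctrl.move_linear([e[0],e[1],.0612],None,.02,5),ctrl.read_state()["wrist_force"],ctrl.read_state()["ee_pos"])
ctrl.move_gripper(.076)
ctrl.move_linear([e[0],e[1],.2],None,.15)
t=ctrl.read_state()["tool_rot"]
ctrl.move_pose([.4,.3,.3],t)
p=imaging.read_camera("top");w=cloud(p);z=w[...,2];px=p["pixels"].astype(int)
blue=(px[...,2]>px[...,0]+30)&(np.hypot(w[...,0]-.5145,w[...,1]-.034)<.06)
P=w[blue&(z>.085)];print("brick",rect(P),np.median(P,0),np.linalg.lstsq(np.c_[P[:,:2],np.ones(len(P))],P[:,2],rcond=None)[0][:2])
P=w[(np.hypot(w[...,0]-.568,w[...,1]-.0185)<.048)&(z>.09)&(px.min(-1)>90)];print("head",rect(P),np.median(P,0))
red=(px[...,0]>150)&(px[...,1]<80)&(np.hypot(w[...,0]-.6584,w[...,1]+.0087)<.05);print(np.nanmedian(w[red],0))
print(ctrl.read_state()["time_s"])
cv2.imwrite("pics/t5c.png",cv2.resize(p["pixels"][160:330,240:440,::-1],None,fx=3,fy=3))
```

```text
False [-2.1606 -1.2436  6.3154] [0.515  0.034  0.0619]
brick ((513.7528686523438, 34.73939514160156), (59.63288497924805, 41.05010223388672), 74.0317153930664) [0.5127 0.0346 0.0955] [ 0.0211 -0.0114]
head ((565.8710327148438, 18.888446807861328), (61.987945556640625, 67.84557342529297), 75.07938385009766) [0.5668 0.0183 0.0994]
[ 0.6611 -0.0067  0.0871]
33.4167
```

View pics/t5c.png

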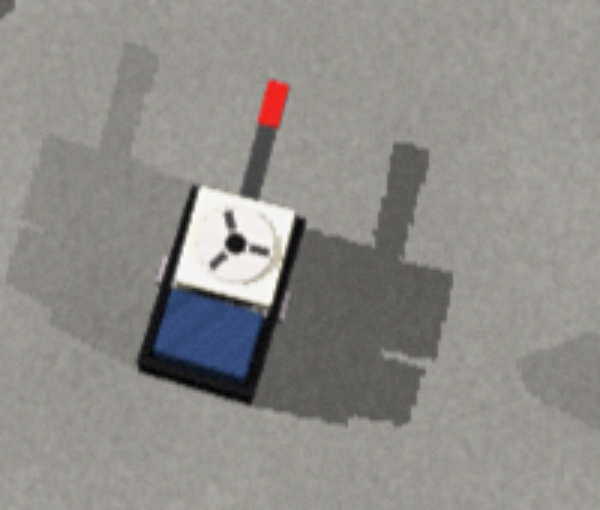

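The brick's top is 95.5 mm above the table (96 expected) and its position is within 1 mm of the pocket centre. The head's top is at 99.4 mm, as after the drop, and the lever is within about 2° of the keyway.

```bash
python3 -c "
from plant import job;print(job.sign_off())"
```

```text
the job is handed in; nothing more can be done
None
```

The head is turned and home in the keyway, the thick brick is released upright on the pocket floor, and the job was handed in at about 33 s; the sign-off call returned no verdict.

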